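Clear the pile on the studio desk

ROBOT

A 6-joint arm with a two-finger parallel gripper is mounted at the origin on the work surface. World frame = base frame: x ahead of the robot, y to its left, z up, the work surface at z = 0. Lengths are in m, angles in rad, forces in N, time in s.
With the tool pointing down it reaches from about 0.25 to 0.775 m from the base axis. Payload 8.9 kg.
Tool frame: the origin (TCP) lies at the very end of the fingers, on their centre line; the grasp point (between the pads) lies 19 mm behind it (ctrl.grip_depth is the distance from the TCP to the grasp point, in m); z points along the fingers, y is the line along which they close (so a half turn about z gives the same grasp; the last joint's range is limited). The gripper opens to 85 mm and grips with 20 to 120 N. Pads are 22 mm wide; open, the fingers measure 114 mm over their backs; the gripper's body (76 mm by 85 mm) begins 54 mm behind the grasp point. The pads swing forward as they close: fully open they stand 13 mm farther back than shut.
Start: joints at [1.132, 0.291, -0.153, 1.127, 0, 1.431], TCP at [0.155, 0.502, 0.231] pointing down, gripper open.
Joint ranges: [-2.52, 2.52], [-0.91, 1.74], [-1.3, 1.37], [-1.96, 2.02], [-1.52, 1.47], [-3.14, 3.14]. Speed limits (rad/s): [2.22, 2.22, 2.79, 3.14, 3.14, 3.14].

INTERFACE

Orientations are given as [roll, pitch, yaw] about the fixed x, y, z axes, in that order (R = Rz(yaw) Ry(pitch) Rx(roll)).
In Python, from cell import ctrl, cams gives the robot as it stands.
- The arm moves only by the tool step_arm, never from a script. Its argument "commands" is a list of rows, each a list of 3 entries, a list of its own where there are three numbers: the shift along the world's x, y, z in m, then the turn about the world's z in rad, then the closure, from -1 (fully open) to 1 (shut). A call has 1 to 12 rows; each row shifts and turns the commanded pose from where the row before left it; what a row does not reach is not made up. A row lasts 1/8 s, in which the tool goes at most 62.5 mm and 10.7 degrees, less where a joint would pass 70% of its speed; a pose out of reach is approached as far as the arm can. A call is refused whole if a number of a shift passes 0.0625 or a number of a turn 0.188, either way. A call with a gripper value outside its range is refused whole. The fingers move at their own pace and stop on an object; "squeeze" is the grip in N (left out, the last holds). Time passes only in rows, so rows that do not move let the fingers close. It gives the time, the measured TCP pose, the force, the opening and the grip force at its end, in the units of the state.
- ctrl.read_state(): the state, without advancing time (a new reading comes with each control period).
- cams.grab_frame(name): name is "side" or "top"; returns a dict with "frame" (480x640x3 uint8, blue, green, red), "range_z" (480x640 float32, m along the optical axis (not along the pixel's ray), 0 where there is no reading), "camera_matrix" (3x3 intrinsics, pixels), "eye" and "orientation" of the camera in the world. Camera axes: x right, y down, z forward; pixel columns grow to the right and rows downward; lengths in m; the calibration is good to about 2 mm. A picture is of the moment at which its call begins.
- ctrl.hand_in(): hands the job in; it is judged then, once.
The state is a dict: "time_s": time; "joints": joint angles; "joint_vel": joint speeds; "joint_efforts": joint torques, N m; "tool_pos": TCP position; "tool_rot": TCP orientation; "force": force on the tool from outside, world axes, zero at the start; "wrist_torque": the same for the moment, N m; "grip_width": finger opening in m; "grip_force": force on a finger pad.
Only numpy, scipy, OpenCV 4.12 (cv2) and the standard library are available. Lean on these libraries where they do the work, as an engineer would, in place of code of your own. Each camera call takes 0.05 s, during which the arm holds its last target. There are 200 camera calls.

TASK

Clear the pile off the desk so that painting can start, one thing at a time from the top down: slip the roll of blue tape over the post of its holder, lay the phone face up, centred and square on the charging pad, then put the black paint tin in the short green-rimmed tray and the wooden pencil box in the long green-rimmed tray, each lying flat on the bottom of its tray. Set the phone down gently rather than dropping it, and leave the paper cup and the paint bottle where they stand.

Things in the scene. Friction and masses are not known exactly. Their poses are not given: they have to be found in the camera images.
- tape: roll of blue painter's tape with a cardboard core, lying flat on top of the pile (on the phone): outside diameter 60, core hole 34, height 24 mm, about 70 g. Origin: centre of its underside; z along its axis.
- phone: phone in an orange rugged case with a dark screen, face up, lying crosswise on the paint tin, under the tape: 132 (its x) x 64 (its y) x 12 mm (z), about 190 g. Origin: centre of its underside; z out of the screen. At the start its long side lies roughly at right angles to that of the tin, and it overhangs the tin on both long sides by about 35 mm. Either end of it may point either way on the pad.
- paint_tin: closed black watercolour tin with colour dots at both ends of its lid, lying lengthwise on the pencil box, under the phone: 130 (x) x 62 (y) x 22 mm (z), about 200 g. Origin: centre of its underside. Either way round will do.
- pencil_box: closed wooden pencil box with a sliding lid that cannot come off, at the bottom of the pile, on the desk: 200 (x) x 60 (y) x 30 mm (z), about 220 g. Origin: centre of its underside. Either way round will do.
- tape_holder: fixed tape holder: dark round wooden base of 84 mm diameter, 10 mm high, with an upright brass post of 14 mm diameter at its centre that ends, slightly tapered, 52 mm above the desk. Origin: centre of the underside; z along the post.
- charging_pad: fixed flat grey wireless charging pad with a white ring at its middle: 150 (x) x 84 (y) x 8 mm (z), its flat top 8 mm above the desk. Origin: centre of the underside; x along its long side.
- short_tray: fixed shallow open green tray with a cork floor, the shorter of the two: outside 162 (x) x 94 (y) x 12 mm (z), walls and floor 4 mm thick (inside 154 x 86 mm, 8 mm deep). Origin: centre of the underside; x along its long side.
- long_tray: fixed shallow open green tray with a cork floor, the longer of the two: outside 232 (x) x 92 (y) x 12 mm (z), walls and floor 4 mm thick (inside 224 x 84 mm, 8 mm deep). Origin: centre of the underside; x along its long side.
- paper_cup: empty brown paper cup standing on the desk beyond the work, not to be disturbed: 54 mm diameter at the foot, 77 at the rim, 93 mm high. Origin: centre of its underside.
- paint_bottle: white paint bottle with a yellow cap standing on the desk beyond the work, not to be disturbed: 46 mm diameter, 105 mm high. Origin: centre of its underside.

How it is judged:
By the outcome, as a careful person would: the job done as asked, in the order asked, and still so for the second after the job is handed in, with the robot touching nothing.
It also fails if it takes over 112 s, if anything falls off the work surface, if the arm or the gripper's body presses on something with over 40 N, if the wrist force passes 120 N, or if a joint passes its speed limit or range.

## Working session

There is one attempt and no reset: what is moved stays moved. The work goes in short steps, Python scripts to look and compute and a tool call to move; the robot and the scene stay as the last step left them, time stands still between calls to the robot, and variables do not carry over. Pictures are saved under pics/ and viewed, at most 14 in all, crops included, and the job is handed in when it is done.

Besides the shell and the picture viewer there is one more tool, called after "Emit:" as name(argument=value, ...), one argument or row to a line, values as JSON. step_arm: Moves the arm, as the interface text tells. Its arguments: {"type":"object","properties":{"commands":{"type":"array"},"squeeze":{"type":"number"}},"required":["commands"]}

```bash
mkdir -p pics; ls
python3 - <<'E'
from cell import ctrl,cams
import cv2,numpy as np
s=ctrl.read_state();print({k:np.round(v,3) for k,v in s.items()})
fs={n:cams.grab_frame(n) for n in("top","side")}
for n,f in fs.items():
    print(n,f["camera_matrix"],f["eye"],f["orientation"]);np.save(f"pics/{n}0.npy",f,allow_pickle=True)
    cv2.imwrite(f"pics/{n}0.png",f["frame"])
E
```

```text
pics
{'time_s': np.float64(0.0), 'joints': array([ 1.132,  0.291, -0.154,  1.127, -0.   ,  1.431]), 'joint_vel': array([-0.   ,  0.001, -0.001,  0.001, -0.001, -0.001]), 'joint_efforts': array([-0.0000e+00, -5.3714e+01,  3.3138e+01,  1.6000e-02, -0.0000e+00,
       -0.0000e+00]), 'tool_pos': array([0.155, 0.501, 0.231]), 'tool_rot': array([-3.14 , -0.   ,  2.842]), 'force': array([-0.175, -0.08 , -0.472]), 'wrist_torque': array([ 0.03 , -0.002, -0.002]), 'grip_force': np.float64(0.0), 'grip_width': np.float64(0.086)}
top [[457.90463088   0.         320.67774061]
 [  0.         457.90463088 243.45616814]
 [  0.           0.           1.        ]] [ 0.45115837 -0.01569626  0.95433951] [-2.95034402  0.03871064 -1.581675  ]
side [[531.92488113   0.         318.52852464]
 [  0.         531.92488113 238.49375502]
 [  0.           0.           1.        ]] [ 0.08903954 -0.62367061  0.64784402] [-2.17845470e+00  3.34747162e-04 -7.09743102e-01]
```

View pics/top0.png

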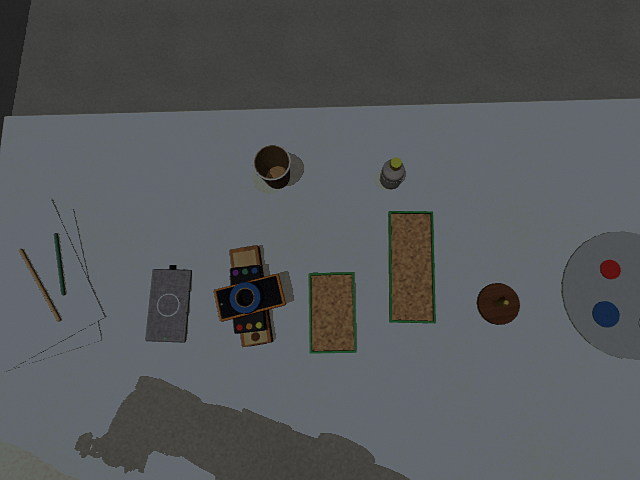

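View pics/side0.png

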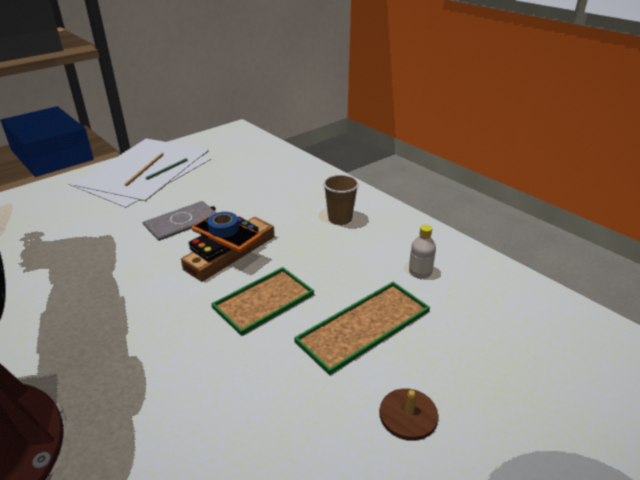

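The top view shows the pad (168,305), the pile (250,297), the short tray (332,312), the long tray (411,267), the holder (498,303), the cup (272,165) and the bottle (392,170). The side view agrees: the tape sits on the phone, the phone on the tin, and the tin on the box.

```bash
cat > h.py <<'E'
import cv2,numpy as np
from scipy.spatial.transform import Rotation as R
def cam(f): return f["camera_matrix"],np.array(f["eye"]),R.from_euler("xyz",f["orientation"]).as_matrix()
def ray(f,px,z):
    K,e,M=cam(f); px=np.asarray(px,float).reshape(-1,2)
    d=np.c_[px,np.ones(len(px))]@np.linalg.inv(K).T@M.T
    return e+d*((z-e[2])/d[:,2])[:,None]
def cloud(f):
    K,e,M=cam(f); v,u=np.mgrid[:480,:640]
    d=np.stack([u,v,np.ones_like(u)],-1)@np.linalg.inv(K).T
    return e+(d*f["range_z"][...,None])@M.T
def big(m,box=None):
    m=m.astype(np.uint8)
    if box: k=np.zeros_like(m);k[box[1]:box[3],box[0]:box[2]]=1;m=m*k
    n,l,s,c=cv2.connectedComponentsWithStats(m)
    return (l==1+np.argmax(s[1:,4])).astype(np.uint8)
def rect(f,m,z):
    c=max(cv2.findContours(m,cv2.RETR_EXTERNAL,cv2.CHAIN_APPROX_NONE)[0],key=len)
    return prect(ray(f,c.reshape(-1,2),z)[:,:2])
def prect(p):
    (x,y),(w,h),a=cv2.minAreaRect((np.asarray(p)*1000).astype(np.float32))
    if w<h: w,h,a=h,w,a+90
    return np.round([x,y,w,h,(a+90)%180-90],1)   # mm, deg of long side
E
python3 - <<'E'
from h import *
f=np.load("pics/top0.npy",allow_pickle=True).item();g=np.load("pics/side0.npy",allow_pickle=True).item()
for n,q in(("top",f),("side",g)):
    P=cloud(q);h=cv2.cvtColor(q["frame"],cv2.COLOR_BGR2HSV);H,S,V=cv2.split(h);z=P[...,2]
    b={"top":(200,230,300,360),"side":(170,190,290,290)}[n]
    print(n,"desk z",np.median(z[350:370,300:350] if n=="top" else z[330:350,200:260]))
    near=lambda lo,hi:big((z>lo)&(z<hi),b)
    for nm,lo,hi in(("tape",.08,.096),("phone",.058,.07),("tin",.046,.057),("box",.025,.036)):
        m=big((z>lo)&(z<hi),b); zz=(lo+hi)/2
        mm=np.zeros_like(m);mm[b[1]:b[3],b[0]:b[2]]=1
        pts=P[(z>lo)&(z<hi)&(mm>0)][:,:2]; print(nm,np.median(P[(z>lo)&(z<hi)&(mm>0)][:,2]).round(4),prect(pts),len(pts))
    gm=(H>45)&(H<85)&(S>120)
    for nm,bb in(("short",(300,262,365,365) if n=="top" else (200,260,320,335)),("long",(380,200,445,330) if n=="top" else (290,280,435,375))):
        print(nm,rect(q,big(gm,bb),.012))
    pb=(140,262,200,350) if n=="top" else (135,195,217,242)
    m=big((z>.0045)&(z<.015),pb);print("pad z",rect(q,m,.008), "col",rect(q,big(V<120,pb),.008))
    hb=(470,275,530,330) if n=="top" else (370,380,445,445)
    m=big((S>90)&(V<150),hb);print("holder",rect(q,m,.01))
    yb=(H>15)&(H<35)&(S>100)&(V>90);m=big(yb,hb);ys,xs=np.nonzero(m)
    print("post px",xs.min(),xs.max(),ys.min(),ys.max(),len(xs)); 
    mm=np.zeros_like(m);mm[hb[1]:hb[3],hb[0]:hb[2]]=1
    pp=P[(z>.044)&(z<.06)&(mm>0)];print("post top",pp.mean(0) if len(pp) else 0,len(pp))
    tm=big((H>100)&(H<125)&(S>120),b);print("tape blue",rect(q,tm,.088))
    om=big((H<18)&(S>150)&(V>100),b);print("orange",rect(q,om,.064))
    cs=q["frame"]
    def crop(bb,s): return cv2.resize(cs[bb[1]:bb[3],bb[0]:bb[2]],None,fx=s,fy=s,interpolation=cv2.INTER_CUBIC)
    cv2.imwrite(f"pics/{n}_c.png",cv2.copyMakeBorder(crop(b,4),0,0,0,0,0)); cv2.imwrite(f"pics/{n}_h.png",crop(hb,6))
a=cv2.imread("pics/top_c.png");b=cv2.imread("pics/top_h.png");c=np.zeros((600,800,3),np.uint8);c[:a.shape[0],:a.shape[1]]=a;c[:b.shape[0],410:410+b.shape[1]]=b
cv2.imwrite("pics/tc.png",c)
E
```

```text
top desk z 0.000993159179245473
tape 0.0886 [517.9 161.9  58.6  58.2  44.2] 555
phone 0.0651 [520.2 158.7 132.5  64.8 -76.2] 1599
tin 0.0529 [520.1 144.3 130.3 109.5   4.5] 1018
box 0.0312 [528.  163.  199.9  62.1   8.9] 1024
short [ 4.921e+02 -2.300e+00  1.613e+02  9.250e+01  4.000e-01]
long [ 585.  -167.8  231.7   91.6   -1.9]
pad z [515.4 338.3 162.2  86.5  -2.7] col [511.2 336.3 186.6 126.5   2.3]
holder [ 505.7 -338.9   82.2   80.3   89.3]
post px 505 507 301 303 9
post top [ 0.50468343 -0.3375463   0.05001061] 45
tape blue [515.6 167.7  80.5  60.7 -69.8]
orange [499.3 118.5  52.1   2.4 -75.9]
side desk z -0.0009360759687659925
tape 0.0863 [516.  160.5  60.8  57.3  33. ] 389
phone 0.0629 [517.1 157.7 135.9  66.9 -76.7] 848
tin 0.051 [513.  146.1 137.  119.1  -7.2] 647
box 0.0293 [524.6 163.5 202.1  66.6   8.8] 701
short [486.3  -8.4 162.6  98.4   0.6]
long [ 578.9 -172.4  233.4   95.    -1.8]
pad z [511.3 332.2 158.6  87.   -2.5] col [498.4 324.7 157.7 144.6 -30. ]
holder [ 499.7 -342.    85.4   80.7   22.3]
post px 407 415 390 398 61
post top [ 0.50097859 -0.34096901  0.0481866 ] 71
tape blue [508.7 140.6  83.2  80.  -60.9]
orange [529.7 157.  132.7  98.1 -75.3]
```

View pics/tc.png

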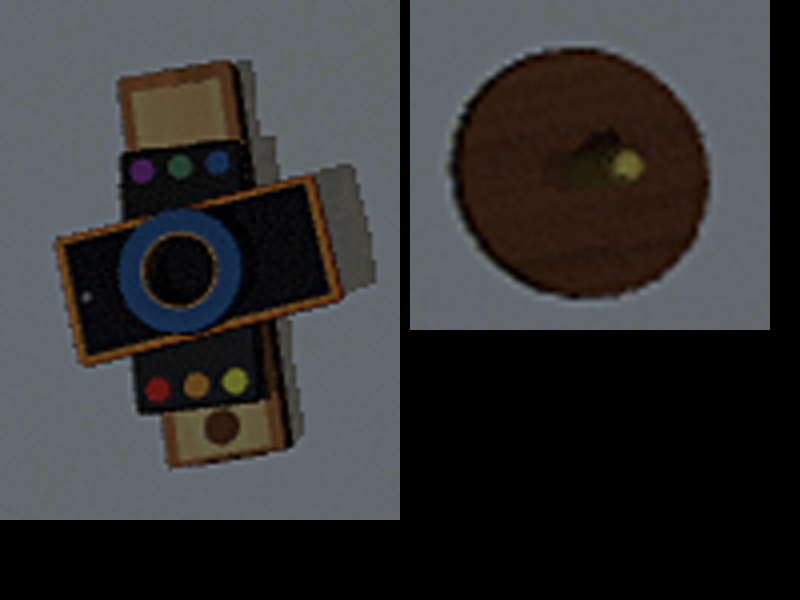

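The crop shows the tape ring near the middle of the phone (180,270). The tin and box run almost along x underneath, and the brass tip stands at (628,165) in the holder inset. I'll move above the tape now.

Emit:
step_arm(
  commands=[
    [[0.036, -0.034, -0.008], -0.103, -1],
    [[0.036, -0.034, -0.008], -0.103, -1],
    [[0.036, -0.034, -0.008], -0.103, -1],
    [[0.036, -0.034, -0.008], -0.103, -1],
    [[0.036, -0.034, -0.008], -0.103, -1],
    [[0.036, -0.034, -0.008], -0.103, -1],
    [[0.036, -0.034, -0.008], -0.103, -1],
    [[0.036, -0.034, -0.008], -0.103, -1],
    [[0.036, -0.034, -0.008], -0.103, -1],
    [[0.038, -0.034, -0.008], -0.106, -1],
    [[0, 0, 0], 0, -1],
  ],
  squeeze=40,
)

```text
time_s: 1.48
tool_pos: [0.5188, 0.1592, 0.1502]
tool_rot: [-3.141, 0.0, 1.804]
force: [0.1, 0.3, 0.0]
grip_width: 0.0851
grip_force: 0.0
```

Run:
```python
from h import *
from cell import ctrl,cams
g=cams.grab_frame("side");P=cloud(g);print(ctrl.read_state()["tool_pos"])
m=(abs(P[...,0]-.518)<.09)&(abs(P[...,1]-.16)<.09)&(P[...,2]>.1)&(P[...,2]<.26)&(g["range_z"]>0)
q=P[m];print(len(q),np.percentile(q[:,2],[0,.5,2]))
a=q[q[:,2]<.17];print(a.min(0),a.max(0))
f=cv2.resize(g["frame"][60:290,130:340],None,fx=2.6,fy=2.6);cv2.imwrite("pics/s1.png",f)
```

```text
[0.51732474 0.16041071 0.15048845]
2125 [0.16239445 0.16427861 0.16870028]
[0.46409043 0.13654312 0.16239445] [0.56835022 0.17739538 0.16989016]
```

View pics/s1.png

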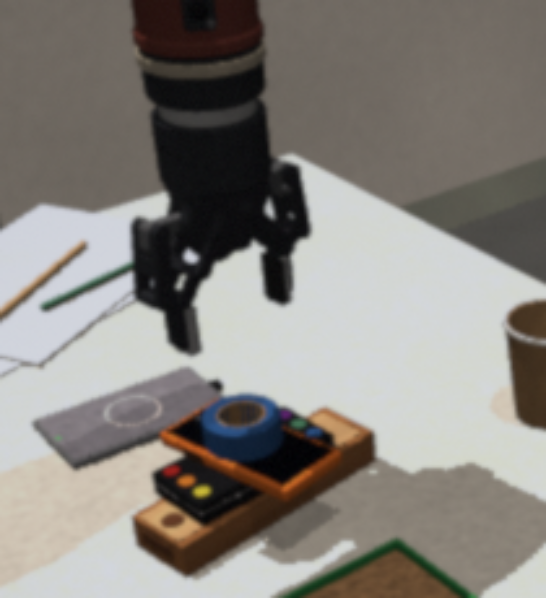

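The side view shows the open gripper centred above the tape. The fingertips are about 13 mm above the TCP, so the TCP is at the tip of the shut fingers. At 60 mm opening I expect the tips about 5 mm above the TCP.

Emit:
step_arm(
  commands=[
    [[0, 0.001, -0.04], 0, -1],
    [[0, 0, -0.03], 0, -1],
    [[0, 0, -0.0175], 0, -1],
    [[0, 0, 0], 0, -1],
    [[0, 0, 0], 0, 1],
    [[0, 0, 0], 0, 1],
    [[0, 0, 0], 0, 1],
    [[0, 0, 0], 0, 1],
    [[0, 0, 0], 0, 1],
    [[0, 0, 0], 0, 1],
  ],
  squeeze=40,
)

```text
time_s: 2.78
tool_pos: [0.5176, 0.1631, 0.0652]
tool_rot: [3.14, -0.0, 1.809]
force: [-1.6, 0.9, 5.0]
grip_width: 0.0577
grip_force: 42.8
```

Emit:
step_arm(
  commands=[
    [[0, 0, 0.01], 0, 1],
    [[0, 0, 0.03], 0, 1],
    [[0, 0, 0.04], 0, 1],
    [[0, 0, 0.04], 0, 1],
    [[0, 0, 0], 0, 1],
  ],
)

```text
time_s: 3.4
tool_pos: [0.5192, 0.163, 0.1878]
tool_rot: [3.135, 0.001, 1.809]
force: [-0.5, 0.9, -0.5]
grip_width: 0.0577
grip_force: 43.1
```

```bash
cat > pile.py <<'E'
from h import *
from cell import ctrl,cams
f=cams.grab_frame("top");s=ctrl.read_state();np.save("pics/last.npy",f,allow_pickle=True)
print(s["time_s"],s["tool_pos"],s["tool_rot"][2],s["grip_width"],s["force"])
E
python3 - <<'E'
from pile import *
g=cams.grab_frame("side");P=cloud(g)
H,S,V=cv2.split(cv2.cvtColor(g["frame"],cv2.COLOR_BGR2HSV))
m=(H>100)&(H<125)&(S>120)&(abs(P[...,0]-.518)<.06)&(abs(P[...,1]-.16)<.06)
q=P[m];print("tape",q.min(0),q.max(0),len(q),np.percentile(q[:,2],[1,99]))
cv2.imwrite("pics/s2.png",cv2.resize(g["frame"][60:290,130:340],None,fx=2.6,fy=2.6))
E
```

```text
3.45 [0.51808164 0.16277093 0.18571531] 1.8088234024194831 0.05742460517277922 [-0.9076044   0.13288315 -0.73217291]
tape [0.48648126 0.10270288 0.04906915] [0.57708148 0.21204633 0.23077234] 566 [0.05105891 0.20847178]
```

View pics/s2.png

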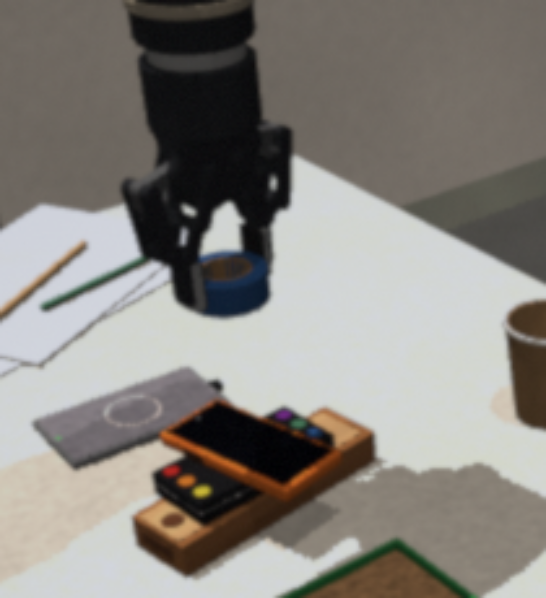

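The tape hangs level between the fingers, and the pile below is undisturbed. I'll carry it to the holder.

Emit:
step_arm(
  commands=[
    [[-0.001, -0.05, -0.005], 0, 1],
    [[-0.001, -0.05, -0.005], 0, 1],
    [[-0.001, -0.05, -0.005], 0, 1],
    [[-0.001, -0.05, -0.005], 0, 1],
    [[-0.001, -0.05, -0.005], 0, 1],
    [[-0.001, -0.05, -0.005], 0, 1],
    [[-0.001, -0.05, -0.005], 0, 1],
    [[-0.002, -0.05, -0.01], 0, 1],
    [[-0.002, -0.05, -0.02], 0, 1],
    [[-0.003, -0.05, -0.03], 0, 1],
    [[0, 0, 0], 0, 1],
    [[0, 0, 0], 0, 1],
  ],
)

```text
time_s: 5.0
tool_pos: [0.5023, -0.3366, 0.0878]
tool_rot: [-3.14, -0.002, 1.808]
force: [0.4, 0.2, -0.8]
grip_width: 0.0579
grip_force: 43.2
```

Run:
```python
from pile import *
g=cams.grab_frame("side");c=g["frame"][230:470,300:520]
P=cloud(f);z=P[...,2]
cv2.imwrite("pics/s3.png",cv2.resize(c,None,fx=2.5,fy=2.5))
```

```text
5.05 [ 0.50284361 -0.33632957  0.08854137] 1.809376732608973 0.057758764955190556 [ 0.5628645   0.63114299 -0.51563017]
```

View pics/s3.png

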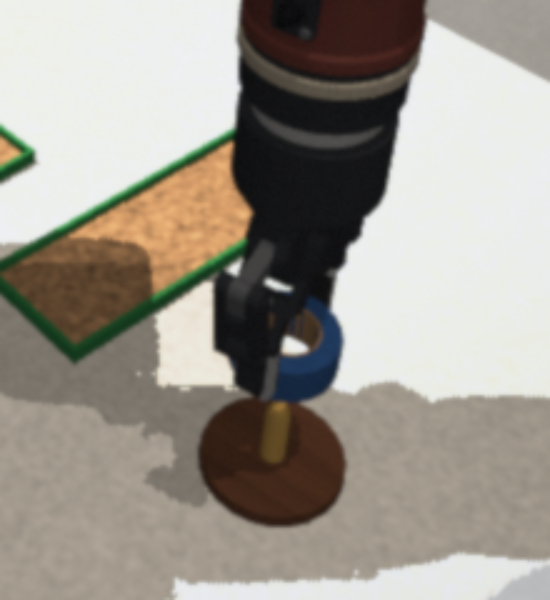

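The side view shows the tape above the post (275,405), as expected. I'll nudge it by 1 to 2 mm, lower it, release and rise.

Emit:
step_arm(
  commands=[
    [[0.001, -0.002, -0.015], 0, 1],
    [[0, 0, -0.02], 0, 1],
    [[0, 0, -0.02], 0, 1],
    [[0, 0, -0.015], 0, 1],
    [[0, 0, -0.005], 0, 1],
    [[0, 0, 0], 0, 1],
    [[0, 0, 0], 0, 1],
  ],
)

```text
time_s: 5.98
tool_pos: [0.5045, -0.3398, 0.0145]
tool_rot: [3.141, 0.001, 1.809]
force: [-0.3, -0.6, -0.5]
grip_width: 0.0579
grip_force: 43.2
```

Emit:
step_arm(
  commands=[
    [[0, 0, -0.002], 0, 1],
    [[0, 0, 0], 0, -1],
    [[0, 0, 0], 0, -1],
    [[0, 0, 0], 0, -1],
    [[0, 0, 0.02], 0, -1],
    [[0, 0, 0.05], 0, -1],
    [[0, 0, 0.06], 0, -1],
    [[0, 0.04, 0.03], 0, -1],
    [[0.002, 0.06, 0], 0, -1],
    [[0.002, 0.06, 0], 0, -1],
    [[0.002, 0.06, 0], 0, -1],
    [[0.002, 0.06, 0], 0, -1],
  ],
)

```text
time_s: 7.48
tool_pos: [0.5119, -0.0576, 0.1721]
tool_rot: [3.141, 0.0, 1.809]
force: [-0.2, 1.0, 0.0]
grip_width: 0.0856
grip_force: 0.0
```

Run:
```python
from pile import *
P=cloud(f);z=P[...,2];H,S,V=cv2.split(cv2.cvtColor(f["frame"],cv2.COLOR_BGR2HSV))
tm=big((H>100)&(H<125)&(S>120),(460,260,540,340));print("tape",np.median(z[tm>0]),rect(f,tm,.034))
b=(200,230,300,360);mm=np.zeros((480,640),bool);mm[b[1]:b[3],b[0]:b[2]]=1
k=mm&(z>.058)&(z<.072);print("phone",prect(P[k][:,:2]),k.sum())
k=big(mm&(z>.058)&(z<.072));print("phone ray",rect(f,k,.065))
pb=(140,260,200,350);k=big((z>.0055)&(z<.015),pb);k=cv2.morphologyEx(k,cv2.MORPH_OPEN,np.ones((13,13)));print("pad",rect(f,k,.009))
n=f["frame"][262:350,140:200];w=np.zeros((480,640),bool);w[280:330,150:187]=True
ring=big(w&(V>np.median(V[w])+35)&(cv2.erode(k,np.ones((9,9)))>0));print("ring",rect(f,ring,.009),ring.sum())
a=cv2.resize(f["frame"][255:360,135:235],None,fx=4,fy=4);c=cv2.resize(f["frame"][260:345,455:540],None,fx=4,fy=4)
o=np.zeros((420,760,3),np.uint8);o[:420,:400]=a;o[:340,410:750]=c;cv2.imwrite("pics/t4.png",o)
```

```text
7.525 [ 0.51112626 -0.05114928  0.17199446] 1.812606624944666 0.08541481076240785 [-1.67579397  6.55756237 -0.23975847]
tape 0.034118207168108206 [ 505.4 -337.2   63.3   57.8  -76.8]
phone [520.4 158.6 132.3  65.6 -76.4] 2214
phone ray [519.9 157.8 132.   65.  -76.3]
pad [511.7 339.2 144.6  79.8  -3. ]
ring [512.7 360.7  16.6   1.8  -5. ] 9
```

View pics/t4.png

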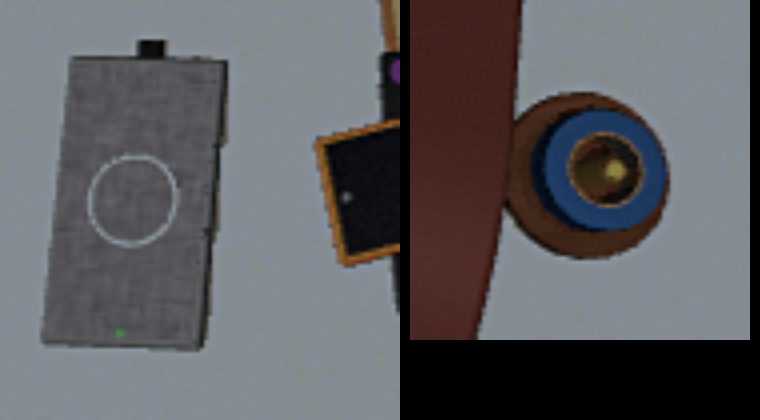

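The tape lies flat over the post (inset, top at z≈34 mm), and the pad and its ring (134,200 in the crop) are clear. I'll go above the phone next.

Emit:
step_arm(
  commands=[
    [[0.002, 0.053, -0.01], 0, -1],
    [[0.002, 0.053, -0.01], 0, -1],
    [[0.002, 0.053, -0.01], 0, -1],
    [[0.002, 0.053, -0.01], 0, -1],
    [[0, 0, 0], 0, -1],
    [[0, 0, 0], 0, -1],
    [[0, 0, 0], 0, -1],
  ],
)

```text
time_s: 8.4
tool_pos: [0.5203, 0.1515, 0.1321]
tool_rot: [3.141, 0.0, 1.807]
force: [-0.9, 0.5, -0.2]
grip_width: 0.0855
grip_force: 0.0
```

Run:
```python
from pile import *
a=np.load("pics/top0.npy",allow_pickle=True).item()
h=cv2.cvtColor(a["frame"],cv2.COLOR_BGR2GRAY)
g=cv2.resize(h[255:360,135:205],None,fx=4,fy=4,interpolation=cv2.INTER_CUBIC)
t=cv2.subtract(g,cv2.medianBlur(g,41));k=np.zeros_like(t);cv2.circle(k,(134,200),60,1,-1);t=t*k
e=cv2.fitEllipse(np.argwhere(t>18)[:,::-1].astype(np.float32));print(e,(t>18).sum())
px=np.array([e[0]])/4+[135-.375,255-.375];print("ring centre",ray(a,px,.009))
# pad edges: desk/pad threshold
m=(cv2.GaussianBlur(g,(5,5),0)<125).astype(np.uint8);m=cv2.morphologyEx(m,cv2.MORPH_OPEN,np.ones((51,51)))
print(np.median(g[150:160,100:160]),np.median(g[:, :20]))
# edge lines from rows/cols gradient
gb=cv2.GaussianBlur(g,(7,7),0).astype(int)
L=[(70-(70-43)*(r-58)/284,r) for r in range(90,320,6)];pts=[]
for x,r in L:
    xs=np.arange(int(x)-10,int(x)+10);d=gb[r,xs+3]-gb[r,xs-3];pts.append((xs[np.argmin(d)],r))
w=ray(a,np.array(pts)/4+[134.625,254.625],.009);l=cv2.fitLine(w[:,:2].astype(np.float32),cv2.DIST_HUBER,0,.01,.01).ravel();print("left edge angle",np.degrees(np.arctan2(l[1],l[0])),l)
pts=[]
for c in list(range(60,190,6)):
    y=342+(c-42)*5/155;ys=np.arange(int(y)-12,int(y)+12);ys=ys[ys<414];d=gb[ys+3,c]-gb[ys-3,c];pts.append((c,ys[np.argmax(d)]))
w=ray(a,np.array(pts)/4+[134.625,254.625],.009);l=cv2.fitLine(w[:,:2].astype(np.float32),cv2.DIST_HUBER,0,.01,.01).ravel();print("near edge angle",np.degrees(np.arctan2(l[1],l[0])),l)
```

```text
8.45 [0.52035236 0.15146851 0.13212347] 1.8071062435685739 0.08539593659251098 [-0.33261049 -0.54262233  0.09098843]
((132.27688598632812, 199.76556396484375), (84.54500579833984, 90.28451538085938), 37.2329216003418) 1536
ring centre [[0.51121594 0.33843754 0.009     ]]
64.0 103.0
left edge angle -2.5931845 [ 0.99897593 -0.04524416  0.50980884  0.37944818]
near edge angle 87.77849 [0.03876295 0.99924845 0.4358614  0.3398539 ]
```

Emit:
step_arm(
  commands=[
    [[0, 0.0065, 0], 0, -0.58],
    [[0, 0, 0], 0, -0.58],
    [[0, 0, 0], 0, -0.58],
    [[0, 0, 0], 0, -0.58],
  ],
)

```text
time_s: 8.95
tool_pos: [0.5201, 0.159, 0.1318]
tool_rot: [3.142, 0.0, 1.809]
force: [-0.1, -0.1, -0.1]
grip_width: 0.0671
grip_force: 0.0
```

Run:
```python
from h import *
from cell import ctrl,cams
g=cams.grab_frame("side");P=cloud(g);s=ctrl.read_state();print(s["tool_pos"],s["grip_width"])
m=(abs(P[...,0]-.518)<.09)&(abs(P[...,1]-.16)<.04)&(P[...,2]>.1)&(P[...,2]<.26)&(g["range_z"]>0)
for lo,hi in((.4,.52),(.52,.64)):
    q=P[m&(P[...,0]>lo)&(P[...,0]<hi)][:,2];print(np.percentile(q,[0,.5,2]))
```

```text
[0.52001003 0.15901157 0.1317886 ] 0.06752681146677977
[0.13772223 0.14105248 0.14721166]
[0.13792657 0.14038468 0.14330504]
```

Emit:
step_arm(
  commands=[
    [[0, -0.001, 0], 0, -0.8],
    [[0, 0, -0.03], 0, -0.8],
    [[0, 0, -0.03], 0, -0.8],
    [[0, 0, -0.015], 0, -0.8],
    [[0, 0, -0.0075], 0, -0.8],
    [[0, 0, 0], 0, -0.8],
    [[0, 0, 0], 0, 1],
    [[0, 0, 0], 0, 1],
    [[0, 0, 0], 0, 1],
    [[0, 0, 0], 0, 1],
    [[0, 0, 0], 0, 1],
    [[0, 0, 0], 0, 1],
  ],
  squeeze=50,
)

```text
time_s: 10.5
tool_pos: [0.5207, 0.1582, 0.0506]
tool_rot: [3.14, 0.0, 1.809]
force: [-1.9, 0.3, 6.0]
grip_width: 0.0624
grip_force: 54.8
```

Emit:
step_arm(
  commands=[
    [[0, 0, 0.005], 0, 1],
    [[0, 0, 0.015], 0, 1],
    [[0, 0, 0.03], 0, 1],
    [[0, 0, 0.03], 0, 1],
    [[0, 0, 0.02], 0, 1],
    [[0, 0, 0], 0, 1],
    [[0, 0, 0], 0, 1],
  ],
)

```text
time_s: 11.38
tool_pos: [0.5197, 0.158, 0.1489]
tool_rot: [-3.141, -0.0, 1.809]
force: [0.0, -0.6, -2.3]
grip_width: 0.062
grip_force: 55.5
```

Run:
```python
from pile import *
g=cams.grab_frame("side");c=g["frame"][80:290,130:340];P=cloud(g)
m=(abs(P[...,0]-.518)<.09)&(abs(P[...,1]-.16)<.09)&(P[...,2]>.12)&(P[...,2]<.2)
H,S,V=cv2.split(cv2.cvtColor(g["frame"],cv2.COLOR_BGR2HSV))
q=P[m&(H<18)&(S>140)];print(len(q),np.percentile(q,[1,50,99],axis=0))
A=np.c_[q[:,:2],np.ones(len(q))];print(np.linalg.lstsq(A,q[:,2],rcond=None)[0])
cv2.imwrite("pics/s5.png",cv2.resize(c,None,fx=2.8,fy=2.8))
```

```text
11.425 [0.51940705 0.1579606  0.14854878] 1.8087899335656947 0.06229813726610184 [-0.82679188  0.15532869 -1.95648792]
412 [[0.47370372 0.08761355 0.15304387]
 [0.50275665 0.1075879  0.15985362]
 [0.55793199 0.20930656 0.1677996 ]]
[0.00805482 0.01270287 0.15354519]
```

View pics/s5.png

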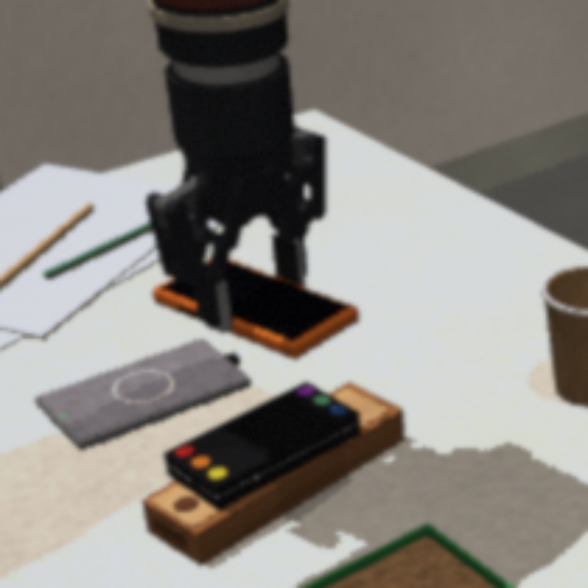

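The phone is level in the grip, and the tin and box below are undisturbed. I'll carry it to the pad, turning it as it goes.

Emit:
step_arm(
  commands=[
    [[-0.001, 0.0225, 0], 0.161, 1],
    [[-0.001, 0.0225, 0], 0.161, 1],
    [[-0.001, 0.0225, 0], 0.161, 1],
    [[-0.001, 0.0225, 0], 0.161, 1],
    [[-0.001, 0.0225, 0], 0.161, 1],
    [[-0.001, 0.0225, -0.01], 0.161, 1],
    [[-0.001, 0.0225, -0.02], 0.161, 1],
    [[-0.001, 0.0225, -0.04], 0.16, 1],
    [[0, 0, -0.03], 0, 1],
    [[0, 0, 0], 0, 1],
    [[0, 0, 0], 0, 1],
    [[0, 0, 0], 0, 1],
  ],
)

```text
time_s: 12.98
tool_pos: [0.5131, 0.3383, 0.0508]
tool_rot: [3.14, 0.002, 3.095]
force: [0.4, 0.1, -2.0]
grip_width: 0.0622
grip_force: 56.0
```

Run:
```python
from pile import *
P=cloud(f);z=P[...,2];H,S,V=cv2.split(cv2.cvtColor(f["frame"],cv2.COLOR_BGR2HSV))
k=(H<18)&(S>120);mm=np.zeros_like(k);mm[240:370,120:225]=1
q=P[k&mm];print(len(q),np.percentile(q,[1,50,99],axis=0));print(prect(q[:,:2]))
cv2.imwrite("pics/t6.png",cv2.resize(f["frame"][240:370,120:240],None,fx=4,fy=4))
```

```text
13.025 [0.51301295 0.3382589  0.05071514] 3.095292786616785 0.062168723571282045 [-0.21911863  0.59054954 -1.71974876]
627 [[0.44920323 0.28052211 0.05562331]
 [0.51792526 0.30882432 0.0659636 ]
 [0.57861287 0.37104936 0.30286839]]
[512.2 176.1 387.8 140.1  87.9]
```

View pics/t6.png

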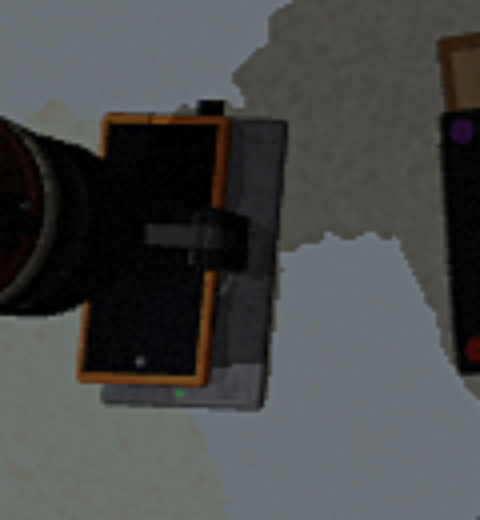

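The phone hangs above the pad, with its outer corners in the crop at about (105,114), (229,119), (208,387) and (79,381). It looks shifted because of parallax, so I'll ray-cast it.

Run:
```python
from h import *
f=np.load("pics/last.npy",allow_pickle=True).item();P=cloud(f);z=P[...,2]
H,S,V=cv2.split(cv2.cvtColor(f["frame"],cv2.COLOR_BGR2HSV))
k=np.zeros_like(V);k[264:340,137:180]=1;k=(H<18)&(S>110)&(k>0)&(z>.045)&(z<.08)
q=P[k];print(np.median(q[:,2]),prect(q[:,:2]));w=ray(f,np.argwhere(k)[:,::-1],.0655);print(prect(w[:,:2]))
```

```text
0.06441511910216069 [514.  337.5 131.9  65.1  -2.2]
[513.8 336.2 131.2  65.6  -2.4]
```

Emit:
step_arm(
  commands=[
    [[-0.0025, 0.001, -0.015], 0, 1],
    [[0, 0, -0.015], 0, 1],
    [[0, 0, -0.006], 0, 1],
    [[0, 0, -0.004], 0, 1],
    [[0, 0, 0], 0, 1],
    [[0, 0, 0], 0, 1],
  ],
)

```text
time_s: 13.78
tool_pos: [0.5098, 0.3392, 0.0096]
tool_rot: [3.141, 0.0, 3.096]
force: [0.8, -0.3, -1.8]
grip_width: 0.0626
grip_force: 56.0
```

Emit:
step_arm(
  commands=[
    [[0, 0, -0.0015], 0, 1],
    [[0, 0, -0.001], 0, 1],
    [[0, 0, 0], 0, 1],
  ],
)

```text
time_s: 14.15
tool_pos: [0.5095, 0.3391, 0.0068]
tool_rot: [-3.142, -0.0, 3.096]
force: [0.5, -0.1, -0.9]
grip_width: 0.0624
grip_force: 56.0
```

Emit:
step_arm(
  commands=[
    [[0.001, -0.0005, -0.0005], 0, 1],
    [[0, 0, -0.0005], 0, 1],
    [[0, 0, 0], 0, 1],
  ],
)

```text
time_s: 14.52
tool_pos: [0.5103, 0.3389, 0.0066]
tool_rot: [3.141, -0.0, 3.096]
force: [-4.5, -1.6, 7.5]
grip_width: 0.0623
grip_force: 57.1
```

Contact: 7.5 N upwards. I'll release gently by opening a little, then fully, and rise clear.

Emit:
step_arm(
  commands=[
    [[0, 0, 0], 0, -0.5],
    [[0, 0, 0], 0, -0.6],
    [[0, 0, 0], 0, -1],
    [[0, 0, 0], 0, -1],
    [[0, 0, 0.02], 0, -1],
    [[0, 0, 0.05], 0, -1],
    [[0, 0, 0.05], 0, -1],
    [[0, -0.045, 0], -0.159, -1],
    [[0, -0.045, 0], -0.159, -1],
    [[0, -0.045, 0], -0.159, -1],
    [[0, -0.045, 0], -0.159, -1],
    [[0, 0, 0], 0, -1],
  ],
)

```text
time_s: 16.02
tool_pos: [0.5106, 0.1561, 0.1259]
tool_rot: [-3.141, 0.0, 2.455]
force: [-0.4, 0.6, 0.1]
grip_width: 0.0852
grip_force: 0.0
```

Run:
```python
from pile import *
P=cloud(f);z=P[...,2]
H,S,V=cv2.split(cv2.cvtColor(f["frame"],cv2.COLOR_BGR2HSV))
b=np.zeros_like(V);b[250:360,135:200]=1;k=(H<18)&(S>110)&(b>0)&(z>.012)
q=P[k];print("phone",np.median(q[:,2]),prect(q[:,:2]));w=ray(f,np.argwhere(k)[:,::-1],.021);print(prect(w[:,:2]))
cv2.imwrite("pics/t7.png",cv2.resize(f["frame"][220:370,130:310],None,fx=4,fy=4))
```

```text
16.075 [0.5107002  0.15754917 0.12597066] 2.4580952073064326 0.0851804392726486 [ 0.40964742  0.34550946 -0.49304388]
phone 0.6403635787076462 [458.5  74.  163.9  74.3  60.9]
[513.5 337.2 229.8 136.1   2.3]
```

View pics/t7.png

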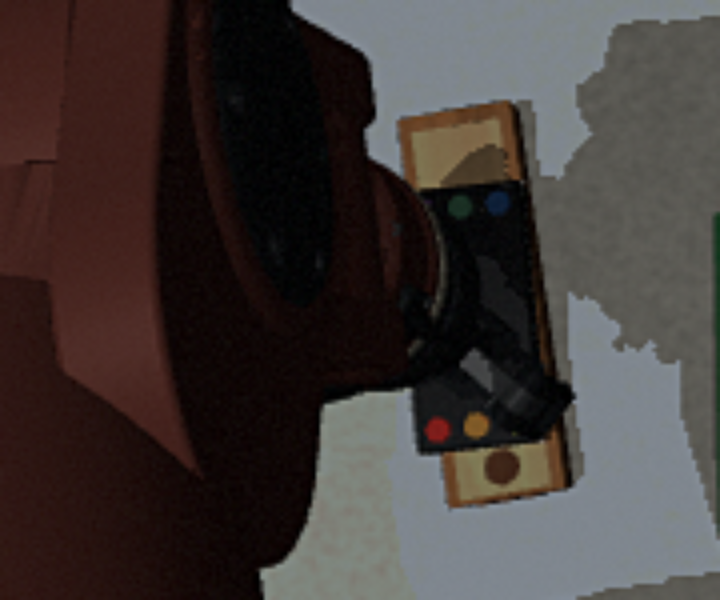

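The arm hides the pad in this view, so I'll step aside towards the trays to see both the pad and the tin.

Emit:
step_arm(
  commands=[
    [[-0.02, -0.05, 0.02], 0.15, -1],
    [[-0.02, -0.05, 0.02], 0.15, -1],
    [[-0.02, -0.05, 0.02], 0.15, -1],
    [[-0.02, -0.05, 0], 0.15, -1],
    [[-0.02, -0.05, 0], 0.15, -1],
    [[0, 0, 0], 0, -1],
  ],
)

```text
time_s: 16.82
tool_pos: [0.4104, -0.0929, 0.1861]
tool_rot: [-3.141, 0.0, -3.075]
force: [-0.6, 0.8, -0.1]
grip_width: 0.0853
grip_force: 0.0
```

Run:
```python
from pile import *
P=cloud(f);z=P[...,2]
H,S,V=cv2.split(cv2.cvtColor(f["frame"],cv2.COLOR_BGR2HSV))
b=np.zeros_like(V);b[250:360,135:200]=1;k=(H<18)&(S>110)&(b>0)&(z>.014)&(z<.03)
q=P[k];print("phone",np.median(q[:,2]),prect(q[:,:2]));w=ray(f,np.argwhere(k)[:,::-1],.021);print(prect(w[:,:2]))
b[:]=0;b[230:360,205:300]=1
k=big((b>0)&(z>.044)&(z<.062));print("tin",np.median(z[k>0]),prect(P[k>0][:,:2]),rect(f,k,.053))
k=big((b>0)&(z>.022)&(z<.04));k=(b>0)&(z>.024)&(z<.04);q=P[k];print("box",np.median(q[:,2]),prect(q[:,:2]))
cv2.imwrite("pics/t8.png",cv2.resize(f["frame"][230:370,130:310],None,fx=4,fy=4))
```

```text
16.875 [ 0.41097361 -0.09142755  0.18603824] -3.076858068685702 0.08520107612292226 [-0.18296013  0.64516875 -0.93126729]
phone 0.020405641824680576 [511.7 338.  132.2  65.   -2.2]
[511.5 337.  131.5  65.6  -2.4]
tin 0.05284836921308045 [518.7 165.8 130.4  64.4   5.7] [518.3 164.4 129.7  63.7   5.6]
box 0.031136691131229688 [527.7 162.4 200.9  62.5   9. ]
```

View pics/t8.png

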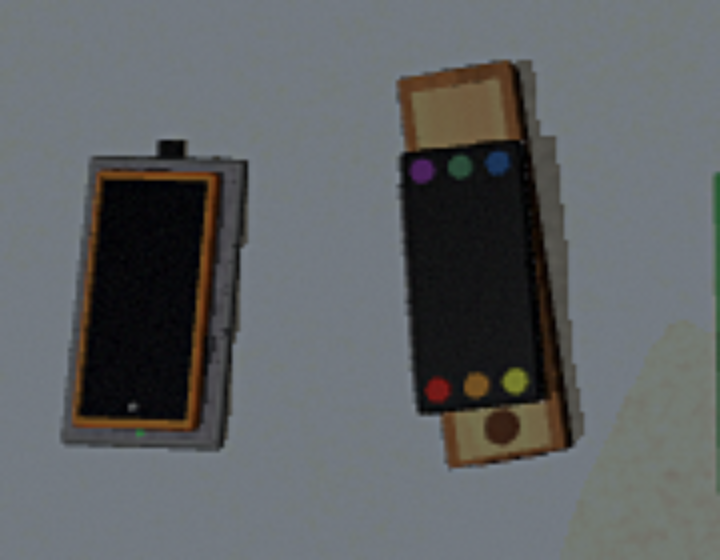

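The phone is centred and square on the pad (511.6, 337.5 against 511.1, 338 mm, and within 0.3°). The tin is at (518.5, 165), 5.6°. Next is the tin; its gripping height has to keep the fingertips above the tray rim.

Emit:
step_arm(
  commands=[
    [[0.018, 0.043, -0.01], 0.006, -1],
    [[0.018, 0.043, -0.01], 0.006, -1],
    [[0.018, 0.043, -0.01], 0.006, -1],
    [[0.018, 0.043, -0.01], 0.006, -1],
    [[0.018, 0.043, -0.01], 0.006, -1],
    [[0.018, 0.042, -0.01], 0.004, -1],
    [[0, 0, 0], 0, -1],
    [[0, 0, 0], 0, -1],
    [[0, 0, 0], 0, -1],
  ],
)

```text
time_s: 18.0
tool_pos: [0.5185, 0.1661, 0.126]
tool_rot: [-3.142, 0.0, -3.041]
force: [-0.1, 0.0, -0.0]
grip_width: 0.0849
grip_force: 0.0
```

Emit:
step_arm(
  commands=[
    [[0, -0.001, -0.04], 0, -0.9],
    [[0, 0, -0.03], 0, -0.9],
    [[0, 0, -0.015], 0, -0.9],
    [[0, 0, -0.004], 0, -0.9],
    [[0, 0, 0], 0, 1],
    [[0, 0, 0], 0, 1],
    [[0, 0, 0], 0, 1],
    [[0, 0, 0], 0, 1],
    [[0, 0, 0], 0, 1],
    [[0, 0, 0], 0, 1],
  ],
  squeeze=60,
)

```text
time_s: 19.25
tool_pos: [0.5196, 0.1652, 0.0382]
tool_rot: [-3.141, 0.002, -3.041]
force: [-1.4, -1.4, 6.4]
grip_width: 0.0603
grip_force: 65.5
```

Emit:
step_arm(
  commands=[
    [[0, 0, 0.01], 0, 1],
    [[0, 0, 0.03], 0, 1],
    [[0, 0, 0.03], 0, 1],
    [[-0.005, -0.033, 0.01], -0.018, 1],
    [[-0.005, -0.033, 0], -0.018, 1],
    [[-0.005, -0.033, 0], -0.018, 1],
    [[-0.005, -0.034, 0], -0.019, 1],
    [[-0.0065, -0.034, -0.01], -0.019, 1],
    [[0, 0, -0.01], 0, 1],
    [[0, 0, 0], 0, 1],
    [[0, 0, 0], 0, 1],
  ],
)

```text
time_s: 20.62
tool_pos: [0.4926, -0.0011, 0.0972]
tool_rot: [3.141, 0.0, -3.132]
force: [-0.3, 0.0, -1.3]
grip_width: 0.06
grip_force: 65.3
```

Run:
```python
from pile import *
g=cams.grab_frame("side");o=np.zeros((560,800,3),np.uint8)
a=cv2.resize(f["frame"][230:370,205:370],None,fx=2.4,fy=2.4);c=cv2.resize(g["frame"][140:350,170:330],None,fx=2.5,fy=2.5)
o[:a.shape[0],:a.shape[1]]=a;o[:c.shape[0],400:400+c.shape[1]]=c[:560];cv2.imwrite("pics/t9.png",o)
```

```text
20.675 [ 0.49273028 -0.00108334  0.09725105] -3.131766060634007 0.06031261670450382 [ 0.18303878 -0.21204915 -0.63614844]
```

View pics/t9.png

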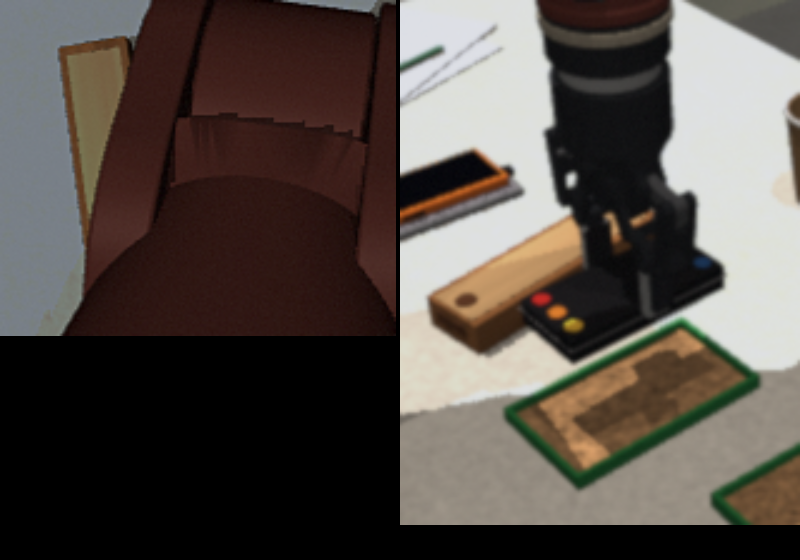

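The side view shows the tin level above the short tray (rim around 510–760, 320–485). I'll lower it.

Emit:
step_arm(
  commands=[
    [[-0.0005, -0.001, -0.03], 0, 1],
    [[0, 0, -0.03], 0, 1],
    [[0, 0, -0.015], 0, 1],
    [[0, 0, -0.006], 0, 1],
    [[0, 0, -0.002], 0, 1],
    [[0, 0, 0], 0, 1],
    [[0, 0, 0], 0, 1],
  ],
)

```text
time_s: 21.6
tool_pos: [0.4923, -0.003, 0.0144]
tool_rot: [-3.141, 0.001, -3.133]
force: [0.2, 0.1, -0.7]
grip_width: 0.06
grip_force: 65.3
```

Emit:
step_arm(
  commands=[
    [[0, 0, -0.001], 0, 1],
    [[0, 0, -0.001], 0, 1],
    [[0, 0, 0], 0, 1],
  ],
)

```text
time_s: 21.98
tool_pos: [0.492, -0.0029, 0.0122]
tool_rot: [-3.141, 0.001, -3.133]
force: [-1.5, 0.4, 5.1]
grip_width: 0.0602
grip_force: 66.0
```

Contact at 5 N. I'll release, rise, and move clear to look at the tin and the box.

Emit:
step_arm(
  commands=[
    [[0, 0, 0], 0, -0.6],
    [[0, 0, 0], 0, -1],
    [[0, 0, 0], 0, -1],
    [[0, 0, 0.02], 0, -1],
    [[0, 0, 0.05], 0, -1],
    [[0, 0, 0.06], 0, -1],
    [[0, -0.04, 0.02], 0, -1],
    [[0, -0.055, 0], 0, -1],
    [[0, -0.055, 0], 0, -1],
    [[0, -0.055, 0], 0, -1],
    [[0, -0.055, 0], 0, -1],
    [[0, 0, 0], 0, -1],
  ],
)

```text
time_s: 23.48
tool_pos: [0.4916, -0.2666, 0.1615]
tool_rot: [-3.141, 0.0, -3.137]
force: [-0.7, 0.1, -0.3]
grip_width: 0.0854
grip_force: 0.0
```

Run:
```python
from pile import *
P=cloud(f);z=P[...,2]
b=np.zeros(z.shape,bool);b[225:365,200:300]=1
k=big(b&(z>.022)&(z<.042));print("box",np.median(z[k>0]),prect(P[k>0][:,:2]),rect(f,k,.031))
b[:]=0;b[260:366,300:368]=1
k=big(b&(z>.018)&(z<.036));print("tin",np.median(z[k>0]),np.ptp(np.percentile(z[k>0],[5,95])),prect(P[k>0][:,:2]),rect(f,k,.027))
```

```text
23.525 [ 0.49138333 -0.26437658  0.16139585] -3.1359038654202376 0.08534655464651583 [0.32714497 0.7179637  0.6658805 ]
box 0.03126028240870937 [527.7 163.8 201.   60.8   9.1] [527.4 162.9 200.3  61.2   9. ]
tin 0.02674374405962454 0.006043873015181254 [ 4.910e+02 -2.300e+00  1.298e+02  6.390e+01 -4.000e-01] [490.8  -2.5 129.1  63.4  -0.5]
```

The tin is flat and centred in the short tray. The box is at (527.5, 163), 9°.

Emit:
step_arm(
  commands=[
    [[0.004, 0.0475, -0.005], 0.017, -1],
    [[0.004, 0.0475, -0.005], 0.017, -1],
    [[0.004, 0.0475, -0.005], 0.017, -1],
    [[0.004, 0.0475, -0.005], 0.017, -1],
    [[0.004, 0.0475, -0.005], 0.017, -1],
    [[0.004, 0.0475, -0.005], 0.017, -1],
    [[0.004, 0.0475, -0.005], 0.017, -1],
    [[0.004, 0.0475, -0.005], 0.017, -1],
    [[0.004, 0.0475, -0.005], 0.016, -1],
    [[0, 0, 0], 0, -1],
    [[0, 0, 0], 0, -1],
    [[0, 0, 0], 0, -1],
  ],
)

```text
time_s: 25.02
tool_pos: [0.5276, 0.164, 0.117]
tool_rot: [-3.141, -0.0, -2.982]
force: [-0.2, -0.0, 0.4]
grip_width: 0.0856
grip_force: 0.0
```

Emit:
step_arm(
  commands=[
    [[0, -0.0005, -0.04], 0, -0.9],
    [[0, 0, -0.04], 0, -0.9],
    [[0, 0, -0.022], 0, -0.9],
    [[0, 0, -0.006], 0, -0.9],
    [[0, 0, 0], 0, 1],
    [[0, 0, 0], 0, 1],
    [[0, 0, 0], 0, 1],
    [[0, 0, 0], 0, 1],
    [[0, 0, 0], 0, 1],
    [[0, 0, 0], 0, 1],
  ],
  squeeze=60,
)

```text
time_s: 26.28
tool_pos: [0.5287, 0.1641, 0.01]
tool_rot: [-3.141, 0.002, -2.981]
force: [-1.8, -1.5, 7.4]
grip_width: 0.0586
grip_force: 65.8
```

Emit:
step_arm(
  commands=[
    [[0, 0, 0.01], 0, 1],
    [[0, 0, 0.04], 0, 1],
    [[0, 0, 0.05], 0, 1],
    [[0.008, -0.047, 0.01], -0.027, 1],
    [[0.008, -0.047, 0], -0.027, 1],
    [[0.008, -0.047, 0], -0.027, 1],
    [[0.008, -0.047, 0], -0.027, 1],
    [[0.008, -0.048, 0], -0.027, 1],
    [[0.008, -0.048, -0.01], -0.028, 1],
    [[0.009, -0.048, -0.02], -0.028, 1],
    [[0, 0, 0], 0, 1],
    [[0, 0, 0], 0, 1],
  ],
)

```text
time_s: 27.78
tool_pos: [0.5845, -0.1676, 0.0891]
tool_rot: [3.141, -0.0, 3.111]
force: [1.2, -1.3, -1.0]
grip_width: 0.0584
grip_force: 65.4
```

Run:
```python
from pile import *
g=cams.grab_frame("side")
cv2.imwrite("pics/s10.png",cv2.resize(g["frame"][150:380,200:450],None,fx=2.4,fy=2.4))
```

```text
27.825 [ 0.58475648 -0.16719627  0.08934038] 3.1116770038910153 0.05828545526582524 [-0.24126293  1.01498801 -1.35829788]
```

View pics/s10.png

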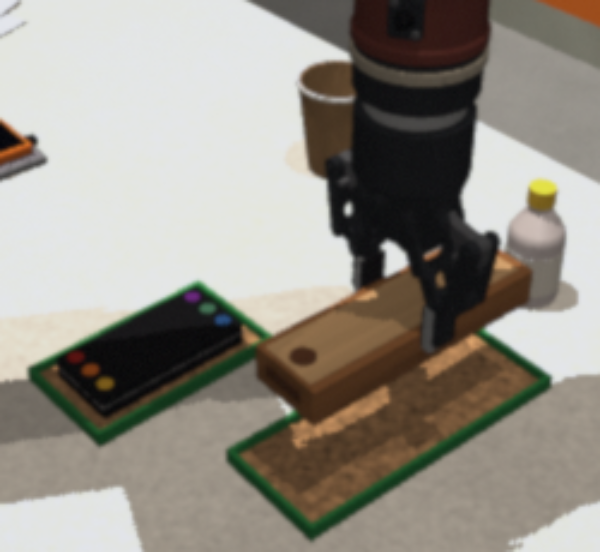

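The tin lies in its tray, and the box is level above the long tray. I'll lower it.

Emit:
step_arm(
  commands=[
    [[0, 0, -0.03], 0, 1],
    [[0, 0, -0.025], 0, 1],
    [[0, 0, -0.012], 0, 1],
    [[0, 0, -0.005], 0, 1],
    [[0, 0, -0.0015], 0, 1],
    [[0, 0, 0], 0, 1],
    [[0, 0, 0], 0, 1],
  ],
)

```text
time_s: 28.75
tool_pos: [0.5852, -0.1681, 0.0159]
tool_rot: [-3.141, 0.001, 3.111]
force: [-0.1, 0.5, -2.2]
grip_width: 0.0585
grip_force: 65.4
```

Emit:
step_arm(
  commands=[
    [[0, 0, -0.001], 0, 1],
    [[0, 0, -0.001], 0, 1],
    [[0, 0, 0], 0, 1],
  ],
)

```text
time_s: 29.12
tool_pos: [0.585, -0.168, 0.014]
tool_rot: [-3.141, 0.001, 3.111]
force: [-3.5, 0.1, 6.1]
grip_width: 0.0585
grip_force: 66.4
```

Emit:
step_arm(
  commands=[
    [[0, 0, 0], 0, -0.6],
    [[0, 0, 0], 0, -1],
    [[0, 0, 0], 0, -1],
    [[0, 0, 0.02], 0, -1],
    [[0, 0, 0.05], 0, -1],
    [[0, 0, 0.06], 0, -1],
    [[-0.03, 0.04, 0.02], 0, -1],
    [[-0.03, 0.05, 0], 0, -1],
    [[-0.03, 0.05, 0], 0, -1],
    [[-0.03, 0.05, 0], 0, -1],
    [[-0.03, 0.05, 0], 0, -1],
    [[0, 0, 0], 0, -1],
  ],
)

```text
time_s: 30.62
tool_pos: [0.4324, 0.0748, 0.1634]
tool_rot: [3.141, -0.001, 3.115]
force: [1.2, -0.5, -0.2]
grip_width: 0.0856
grip_force: 0.0
```

Run:
```python
from pile import *
P=cloud(f);z=P[...,2]
b=np.zeros(z.shape,bool);b[200:335,378:448]=1
k=big(b&(z>.02)&(z<.042));print("box",np.median(z[k>0]),np.percentile(z[k>0],[3,97]),prect(P[k>0][:,:2]))
H,S,V=cv2.split(cv2.cvtColor(f["frame"],cv2.COLOR_BGR2HSV))
b[:]=0;b[250:360,135:200]=1;q=P[(H<18)&(S>110)&b&(z>.014)&(z<.03)];print("phone",prect(q[:,:2]))
g=cams.grab_frame("side")
cv2.imwrite("pics/t11.png",np.hstack([cv2.resize(f["frame"],(400,300)),cv2.resize(g["frame"],(400,300))]))
```

```text
30.675 [0.4340931  0.07339233 0.16356327] 3.1141968775059232 0.08527890074577357 [ 0.83549437 -0.69850959 -0.53559179]
box 0.035100218733710165 [0.03081343 0.03825938] [ 584.  -167.5  201.4   60.8   -2. ]
phone [561.1 336.   65.   33.2  85.9]
```

View pics/t11.png

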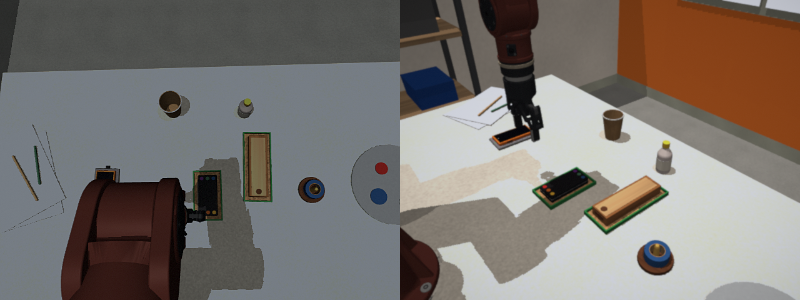

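Everything is in place: the box and tin lie flat in their trays, the tape is on the post, the phone is on the pad, and the cup and bottle still stand. The robot is touching nothing.

```bash
python3 -c "
from cell import ctrl
print(ctrl.hand_in())"
```

```text
the job is handed in; nothing more can be done
None
```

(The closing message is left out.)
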